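# Sort left-over control-panel parts into their kit trays

### The job

Put the five loose panel parts back into the kit trays: the three-pole breaker into the wide bay and the two-pole breaker into the narrow bay of the two-bay breaker tray, the large and the small cable gland into the large and the small round bay, and the terminal strip into the tray with the single bay. Each must stand upright as it does now, flat on the floor of its bay inside the rim, let go and at rest; the order is free. Leave the smoke detector and the screwdriver where they lie.

Things in the scene. Friction and masses are not known exactly. Their poses are not given: they have to be found in the camera images.
- breaker3_c (a point): Three-pole circuit breaker: white plastic block standing on its back, 85 mm long (x), 54 mm wide (y), 60 mm high, with three black toggles on top reaching 66 mm. Full length up to 45 mm height, above that a central nose 45 mm long (x), full width. The sides facing y are plain and flat over the whole height. 0.36 kg. Stands loose on the bench at the start. This point is its centre, half-way up; z is up. The point is 30 mm above its underside.
- breaker2_c (a point): Two-pole circuit breaker: like the three-pole one but with two toggles, 85 mm long (x), 36 mm wide (y), 60 mm high (toggles to 66 mm). 0.24 kg. Stands loose on the bench at the start. This point is its centre, half-way up; z is up. The point is 30 mm above its underside.
- gland_big_c (a point): Large cable gland: bare metal, round, 62 mm high, standing with its thread up. The lower 42 mm (cap and hexagon) is 46 mm in diameter, the thread above it 36 mm. 0.16 kg. Stands loose on the bench at the start. This point is its centre, half-way up; z is up. The point is 31 mm above its underside.
- gland_small_c (a point): Small cable gland: bare metal, round, 58 mm high, standing with its thread up. The lower 40 mm is 30 mm in diameter, the thread above it 20 mm. 0.06 kg. Stands loose on the bench at the start. This point is its centre, half-way up; z is up. The point is 29 mm above its underside.
- terminals_c (a point): Terminal strip: block of five grey terminal slices side by side, 60 mm long (x), 32 mm wide (y), 58 mm high. Full length up to 40 mm height, above that 34 mm long (x), full width. Sides facing y are flat. 0.09 kg. Stands loose on the bench at the start. This point is its centre, half-way up; z is up. The point is 29 mm above its underside.
- tray_breakers: Flat grey plastic tray, 124 mm (x) by 162 mm (y), with two oblong bays side by side: the wide bay, 108 mm (x) by 78 mm (y), is centred at x 0, y -34 mm; the narrow bay, 108 mm (x) by 52 mm (y), is centred at x 0, y +47 mm. Fixed to the bench, rigid. Origin: centre of its underside, which lies on the bench; x and y along its sides, z up. The tray is 10 mm thick; every bay is 7 mm deep, so its floor is 3 mm above the bench.
- tray_glands: Flat grey plastic tray, 88 mm (x) by 150 mm (y), with two round bays: the large, 72 mm in diameter, centred at x 0, y -31 mm; the small, 46 mm in diameter, centred at x 0, y +44 mm. Fixed to the bench, rigid. Origin: centre of its underside, which lies on the bench; x and y along its sides, z up. The tray is 10 mm thick; every bay is 7 mm deep, so its floor is 3 mm above the bench.
- tray_terminals: Flat grey plastic tray, 100 mm (x) by 72 mm (y), with a single oblong bay, 84 mm (x) by 56 mm (y), in its centre. Fixed to the bench, rigid. Origin: centre of its underside, which lies on the bench; x and y along its sides, z up. The tray is 10 mm thick; every bay is 7 mm deep, so its floor is 3 mm above the bench.
- detector: Bystander: round white smoke detector, 100 mm in diameter, 43 mm high, lying loose at the side of the bench. Origin: centre of its underside. To be left alone.
- screwdriver: Bystander: screwdriver, 190 mm long, lying loose at the side of the bench, along its own x. To be left alone.
There are look-alikes about, which are no part of the job. What is shaped like the part that bears gland_small_c but blue, pink or red is not meant.

How it is judged:
By the outcome, as a careful person would: the job done as asked, in the order asked, and still so for the second after the job is handed in, with the robot touching nothing.
It also fails if it takes over 128 s, if anything falls off the work surface, if the arm or the gripper's body presses on something with over 40 N, if the wrist force passes 120 N, or if a joint passes its speed limit or range.

### The arm

A 7-joint arm with a two-finger parallel gripper is mounted at the origin on the work surface. World frame = base frame: x ahead of the robot, y to its left, z up, the work surface at z = 0. Lengths are in m, angles in rad, forces in N, time in s.
With the tool pointing down it reaches from about 0.4 to 0.85 m from the base axis. Payload 4.5 kg.
Tool frame: the origin (TCP) lies midway between the tips of the shut fingers; the grasp point (between the pads) lies 19 mm behind it; z points along the fingers, y is the line along which they close (so a half turn about z gives the same grasp; the last joint's range is limited). The gripper opens to 88 mm and grips with 3 to 60 N. Pads are 18 mm wide; open, the fingers measure 123 mm over their backs; the gripper's body (75 mm by 187 mm) begins 45 mm behind the grasp point.
Start: joints at [-1.129, 0.689, -0.195, 1.565, 0.157, 0.902, -0.215], TCP at [0.248, 0.574, 0.239] pointing down, gripper open.
Joint ranges: [-3.01, 3.01], [-0.46, 2.08], [-1.47, 1.51], [0.13, 2.56], [-1, 4.14], [0.04, 2.09], [-2.66, 2.66]. Speed limits (rad/s): [2.57, 2.57, 3.14, 3.14, 3.14, 3.14, 3.14].

### API

Orientations are given as a unit quaternion [x, y, z, w].
In Python, from plant import r gives the robot as it stands.
- The arm moves only by the tool carry_out, never from a script. Its argument "plan" is a list of rows, each an object with "rot": the turn, a rotation vector about the tool's x, y, z in rad, a list of three; "xyz": the shift along the tool's x, y, z in m, a list of three; "grip": the closure in counts, from 0 (fully open) to 255 (shut). In form: [{"rot": [wx, wy, wz], "xyz": [dx, dy, dz], "grip": grip}, ...]. A call has 1 to 8 rows; each row is the pose to reach, as a shift and turn from the pose commanded when the call began, along the tool's axes at that moment; what a row does not reach only later rows make up. A row lasts 1/12 s, in which the tool goes at most 41.7 mm and 7.16 degrees, less where a joint would pass 70% of its speed; a pose out of reach is approached as far as the arm can. A call with a gripper value outside its range is refused whole. The fingers move at their own pace and stop on an object; "squeeze" is the grip in N (left out, the last holds). Time passes only in rows, so rows that repeat a pose let the fingers close. It gives the time, the measured TCP pose, the force, the opening and the grip force at its end, in the units of the state.
- r.get_state(): the state, without advancing time (a new reading comes with each control period).
- r.snapshot(name): name is "scene" or "top"; returns the picture (384x512x3 uint8, red, green, blue); there is no depth.
- r.camera_params(name): a dict with "fx", "fy", "cx", "cy" (pixels), "position" and "attitude" of the camera in the world. Camera axes: x right, y down, z forward; pixel columns grow to the right and rows downward; lengths in m; the calibration is good to about 2 mm. A picture is of the moment at which its call begins. camera_params takes no time and is no camera call.
- r.finish_job(): hands the job in; it is judged then, once.
The state is a dict: "clock": time; "q": joint angles; "qd": joint speeds; "joint_torque": joint torques, N m; "tool_pos": TCP position; "eef_rot": TCP orientation; "contact_force": force on the tool from outside, world axes, zero at the start; "moment": the same for the moment, N m; "opening": opening from 0.0 (shut) to 1.0 (fully open); "finger_force": force on a finger pad.
Only numpy, scipy, OpenCV 4.12 (cv2) and the standard library are available. Lean on these libraries where they do the work, as an engineer would, in place of code of your own. Each camera call takes 0.05 s, during which the arm holds its last target. There are 200 camera calls.

## Working session

There is one attempt and no reset: what is moved stays moved. The work goes in short steps, Python scripts to look and compute and a tool call to move; the robot and the scene stay as the last step left them, time stands still between calls to the robot, and variables do not carry over. Pictures are saved under pics/ and viewed, at most 14 in all, crops included, and the job is handed in when it is done.

Besides the shell and the picture viewer there is one more tool, called after "Request:" in YAML: its name, and indented under it one key for each argument. carry_out: Moves the arm, as the interface text tells. Its arguments: {"type":"object","properties":{"plan":{"type":"array"},"squeeze":{"type":"number"}},"required":["plan"]}

```bash
ls; mkdir -p pics
python3 - <<'E'
from plant import r
import cv2
for n in ("scene","top"):
    im=r.snapshot(n); cv2.imwrite(f"pics/{n}0.png",im[:,:,::-1]); print(n,r.camera_params(n))
s=r.get_state(); print({k:s[k] for k in("clock","tool_pos","eef_rot","opening")})
E
```

```text
pics
scene {'fx': 408.1013814909324, 'fy': 408.1013814909324, 'cx': 255.3947726365524, 'cy': 192.28360697869314, 'position': array([ 1.07981877, -0.01975564,  1.07390217]), 'attitude': array([ 0.69286533,  0.67120563, -0.18571537, -0.18689686])}
top {'fx': 376.21044897974224, 'fy': 376.21044897974224, 'cx': 251.5473605486298, 'cy': 197.58700297479385, 'position': array([ 0.27390952, -0.00363601,  1.20967568]), 'attitude': array([ 0.70558388, -0.7016932 ,  0.07223149, -0.06753259])}
{'clock': 0.1, 'tool_pos': array([0.24767453, 0.57321132, 0.23798133]), 'eef_rot': array([ 2.02432566e-01,  9.79295840e-01, -8.38306772e-04, -1.03014474e-04]), 'opening': 0.9988024138453543}
```

View pics/scene0.png

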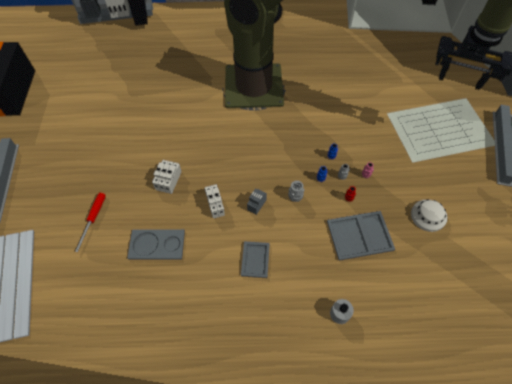

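View pics/top0.png

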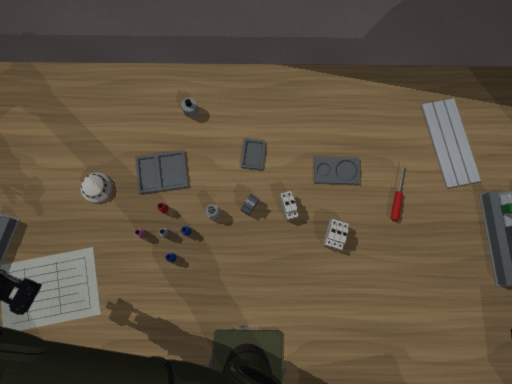

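The scene camera shows breakers at (167,176) and (215,200), terminals at (257,201), and a large grey gland at (297,190). The trays are at (156,245), (255,259) and (361,235). A metal object of unknown kind is at (342,310).

Candidates for the small gland (scene pixels): grey (344,171), blue (333,152) and (322,174), pink (368,170), red (350,193). By the description it is the grey one. Candidates for the large gland: (297,190) or (342,310). I'll check with one close crop.

Run:
```python
import cv2,numpy as np
a=cv2.imread("pics/scene0.png");b=cv2.imread("pics/top0.png")
f=lambda i,x0,x1,y0,y1,s:cv2.resize(i[y0:y1,x0:x1],None,fx=s,fy=s,interpolation=cv2.INTER_CUBIC)
A=f(a,240,400,140,330,3);B=f(b,130,260,90,280,3)
cv2.imwrite("pics/crop1.png",np.hstack([A,B])[:, :800])
print(A.shape,B.shape)
cv2.imwrite("pics/crop2.png",f(b,130,400,130,270,2.9))
```

```text
(570, 480, 3) (570, 390, 3)
```

View pics/crop1.png

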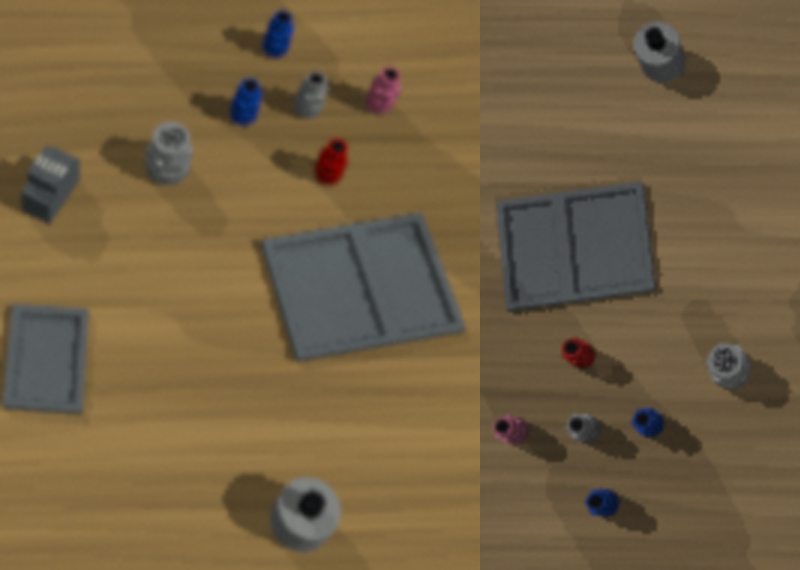

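View pics/crop2.png

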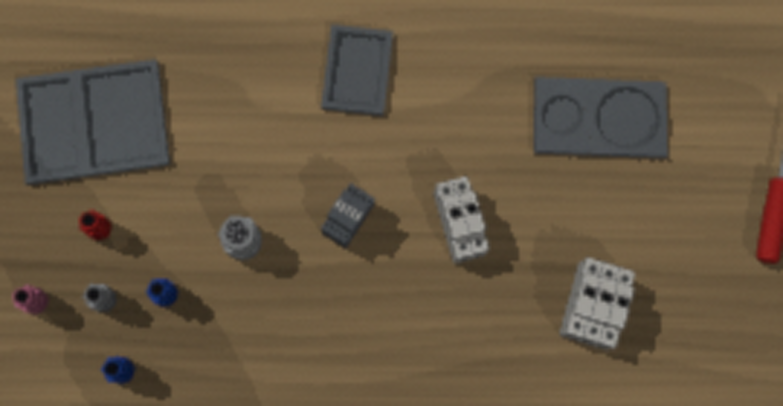

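The crops show the only grey small gland at top (163,232). A is the large gland with a radial core at (213,212). B, at (190,107), has a black hole and may be a look-alike, so I'll measure the size and height of both while locating everything else.

```bash
cat > h.py <<'E'
from plant import r
import cv2,numpy as np
from scipy.spatial.transform import Rotation as R
P={n:r.camera_params(n) for n in("scene","top")}
def cast(n,uv,z):
    p=P[n];uv=np.asarray(uv,float).reshape(-1,2)
    d=np.c_[(uv[:,0]-p["cx"])/p["fx"],(uv[:,1]-p["cy"])/p["fy"],np.ones(len(uv))]@R.from_quat(p["attitude"]).as_matrix().T
    c=p["position"];return (c+d*((z-c[2])/d[:,2])[:,None])
def proj(n,X):
    p=P[n];c=(np.atleast_2d(X)-p["position"])@R.from_quat(p["attitude"]).as_matrix()
    return c[:,:2]/c[:,2:]*p["fx"]+[p["cx"],p["cy"]]
def blobs(n,im,smax=70):
    hsv=cv2.cvtColor(im,cv2.COLOR_RGB2HSV)
    m=(hsv[...,1]<smax).astype(np.uint8)|((hsv[...,0]>95)&(hsv[...,0]<125)&(hsv[...,1]<110)).astype(np.uint8)
    m=cv2.morphologyEx(m,cv2.MORPH_CLOSE,np.ones((3,3),np.uint8))
    cs,_=cv2.findContours(m,cv2.RETR_EXTERNAL,cv2.CHAIN_APPROX_NONE)
    return [c[:,0] for c in cs if cv2.contourArea(c)>25]
def hull(n,c,z):
    w=cast(n,c,z)[:,:2]*1000; hl=cv2.convexHull(w.astype(np.float32)); M=cv2.moments(hl)
    (cx,cy),(a,b),t=cv2.minAreaRect(w.astype(np.float32))
    return np.array([M["m10"]/M["m00"],M["m01"]/M["m00"]]),(cx,cy),(a,b),t
def move(tcp,yaw):
    """shift, turn in present tool axes; yaw = world angle of closing line (tool y), mod pi"""
    s=r.get_state();T=R.from_quat(s["eef_rot"]);y=T.as_matrix()[:,1]
    d=(yaw-np.arctan2(y[1],y[0])+np.pi/2)%np.pi-np.pi/2
    x0=np.array([y[1],-y[0],0]);
    Y=np.array([np.cos(np.arctan2(y[1],y[0])+d),np.sin(np.arctan2(y[1],y[0])+d),0]);Z=np.array([0,0,-1.])
    G=R.from_matrix(np.c_[np.cross(Y,Z),Y,Z])
    return np.round(T.inv().apply(np.array(tcp)-s["tool_pos"]),4),np.round((T.inv()*G).as_rotvec(),3)
E
python3 - <<'E'
from h import *
np.set_printoptions(precision=1,suppress=True)
I={}
for n in P:
    im=cv2.cvtColor(cv2.imread(f"pics/{n}0.png"),cv2.COLOR_BGR2RGB);I[n]=im
    for c in blobs(n,im):
        u=c.mean(0)
        if n=="top" and not(120<u[0]<370 and 90<u[1]<250):continue
        if n=="scene" and not(120<u[0]<400 and 130<u[1]<330):continue
        z=.01 if cv2.contourArea(c)>800 else .03
        h=hull(n,c,z);print(n,u,z,"c",h[0],"rect",np.array(h[1]),np.array(h[2]),round(h[3],1))
f=lambda n,x,y,k=13:cv2.resize(I[n][y-k:y+k,x-k:x+k],(260,260),interpolation=cv2.INTER_CUBIC)
o=np.vstack([np.hstack([f("top",213,212),f("scene",297,190),f("top",164,232)]),np.hstack([f("top",190,107),f("scene",342,310),f("scene",344,171)])])
cv2.imwrite("pics/crop3.png",o[:,:,::-1])
E
```

```text
scene [341.2 311. ] 0.03 c [819.4 199. ] rect [819.4 198.1] [50.9 63.9] 39.7
scene [254.9 259.3] 0.01 c [664.9 -15.7] rect [664.6 -15.4] [ 72.8 101.8] 83.9
scene [156.2 244.1] 0.01 c [ 610.2 -292.6] rect [ 609.4 -293.1] [152.6  88.5] 88.1
scene [359.9 235.1] 0.01 c [600.9 285.7] rect [601.1 285.7] [127.4 164.8] 8.5
scene [256.  200.6] 0.03 c [491.4  -7.1] rect [491.2  -8.5] [48.5 74.4] 57.8
scene [214.4 200.6] 0.03 c [ 486.8 -129.4] rect [ 487.3 -128.9] [109.4  40.4] 15.1
scene [295.8 190.7] 0.03 c [462.5 112.3] rect [462. 113.] [44.  70.2] 76.3
scene [321.6 173.5] 0.03 c [404.  195.9] rect [403.9 195.9] [30.6 59.6] 71.7
scene [343.5 171.2] 0.03 c [397.8 263.7] rect [397.9 264. ] [28.3 56.5] 60.8
scene [166.3 175.9] 0.03 c [ 395.  -278.4] rect [ 394.8 -280. ] [ 81.1 108.9] 72.7
scene [332.5 151. ] 0.03 c [320.6 239.7] rect [319.9 240. ] [30.5 64.8] 67.9
top [163.8 232.3] 0.03 c [397.6 263.5] rect [397.3 264.4] [28.2 34.8] 0.3
top [336.  234.4] 0.03 c [ 394.6 -276.9] rect [ 394.7 -277.4] [66.8 92.7] 71.8
top [212.4 211.5] 0.03 c [465.  113.4] rect [464.9 114.3] [48.5 44.4] 1.3
top [249.3 203.5] 0.03 c [491.2  -4.3] rect [491.2  -3.7] [38.6 64.6] 58.1
top [288.6 205.3] 0.03 c [ 486.6 -129.5] rect [ 486.8 -130.2] [92.  46.8] 15.2
top [336.7 170.1] 0.01 c [ 609.4 -292.3] rect [ 609.5 -292.7] [152.   91.8] 87.9
top [161.3 171.7] 0.01 c [600.6 286.3] rect [600.7 286.3] [128.2 164.6] 8.5
top [252.7 153.6] 0.03 c [658.  -14.5] rect [657.6 -14.4] [ 71.7 101.6] 83.8
top [189.5 106.7] 0.03 c [820.5 198.9] rect [820.7 198.5] [74.  52.7] 27.0
```

View pics/crop3.png

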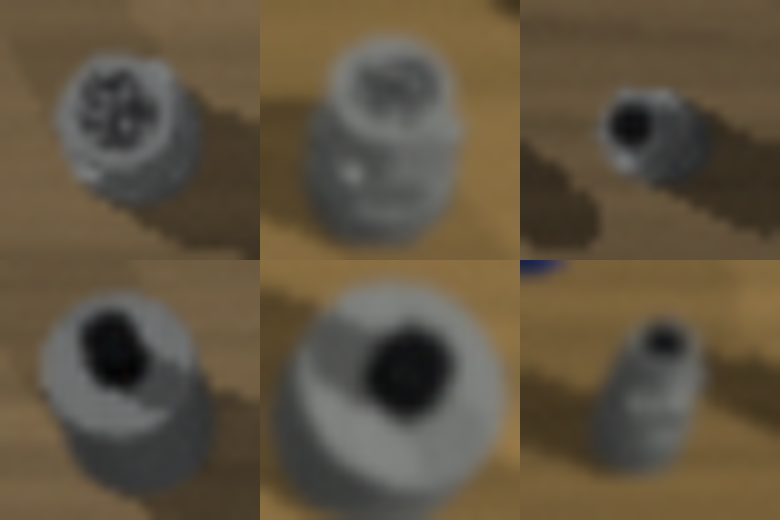

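Close up, A (213,212) has the narrower thread and the 46 mm body, so it is the large gland. B (190,107) is a wide plain cylinder and not part of the job. The grey small gland is confirmed at (164,232). I'll compute the shifts for the first part.

```bash
cat >> h.py <<'E'
def chain(ts):
    """targets (x,y,z mm, yaw deg of closing line): shifts/turns call by call, each from the one before"""
    s=r.get_state();p=s["tool_pos"]*1000;y=R.from_quat(s["eef_rot"]).as_matrix()[:,1];a=np.degrees(np.arctan2(y[1],y[0]))
    print("pos",p.round(1),"yaw",a.round(1),"t",round(s["clock"],2),"open mm",round(s["opening"]*88,1),"q7",s["q"][6].round(2))
    for t in ts:
        d=(t[3]-a+90)%180-90; A=np.radians(a); e=np.array(t[:3])-p
        Y=np.array([np.cos(A),np.sin(A),0]);X=np.array([-np.sin(A),np.cos(A),0])*-1
        # x = y x z, z=(0,0,-1)
        X=np.cross(Y,[0,0,-1.])
        print(t,"-> xyz",np.round([e@X,e@Y,-e[2]],1),"wz",round(-np.radians(d),3));p=np.array(t[:3],float);a+=d
E
python3 - <<'E'
from h import *
chain([(397.7,263.6,150,45)])
chain([(397.7,263.6,150,135)])
E
```

```text
pos [247.7 573.2 238. ] yaw 66.6 t 0.1 open mm 87.9 q7 -0.22
(397.7, 263.6, 150, 45) -> xyz [-260.5 -224.8   88. ] wz 0.378
pos [247.7 573.2 238. ] yaw 66.6 t 0.1 open mm 87.9 q7 -0.22
(397.7, 263.6, 150, 135) -> xyz [-260.5 -224.8   88. ] wz -1.193
```

Request:
carry_out:
  plan:
    - {"rot":[0,0,0.378],"xyz":[-0.2605,-0.2248,0.088],"grip":110}
    - {"rot":[0,0,0.378],"xyz":[-0.2605,-0.2248,0.088],"grip":110}
    - {"rot":[0,0,0.378],"xyz":[-0.2605,-0.2248,0.088],"grip":110}
    - {"rot":[0,0,0.378],"xyz":[-0.2605,-0.2248,0.088],"grip":110}
    - {"rot":[0,0,0.378],"xyz":[-0.2605,-0.2248,0.088],"grip":110}
    - {"rot":[0,0,0.378],"xyz":[-0.2605,-0.2248,0.088],"grip":110}
    - {"rot":[0,0,0.378],"xyz":[-0.2605,-0.2248,0.088],"grip":110}
    - {"rot":[0,0,0.378],"xyz":[-0.2605,-0.2248,0.088],"grip":110}
  squeeze: 20

```text
clock: 0.77
tool_pos: [0.389, 0.2814, 0.1556]
eef_rot: [0.383, 0.924, -0.0, -0.0]
contact_force: [1.4, 0.8, 0.1]
opening: 0.568
finger_force: 0.0
```

Run:
```python
from h import *
chain([(397.7,263.6,120,45),(397.7,263.6,12,45)])
```

```text
pos [389.  281.4 155.6] yaw 45.0 t 0.77 open mm 50.0 q7 -0.11
(397.7, 263.6, 120, 45) -> xyz [-18.8  -6.4  35.6] wz 0.0
(397.7, 263.6, 12, 45) -> xyz [  0.   0. 108.] wz -0.0
```

Request:
carry_out:
  plan:
    - {"rot":[0,0,0],"xyz":[-0.0188,-0.0064,0.036],"grip":110}
    - {"rot":[0,0,0],"xyz":[-0.0188,-0.0064,0.036],"grip":110}
    - {"rot":[0,0,0],"xyz":[-0.0188,-0.0064,0.036],"grip":110}
    - {"rot":[0,0,0],"xyz":[-0.0188,-0.0064,0.036],"grip":110}

```text
clock: 1.1
tool_pos: [0.397, 0.2669, 0.1205]
eef_rot: [0.382, 0.924, 0.001, -0.0]
contact_force: [-0.1, -0.1, 0.6]
opening: 0.571
finger_force: 0.0
```

Run:
```python
from h import *
chain([(397.7,263.6,12,45)])
```

```text
pos [397.  266.9 120.5] yaw 45.1 t 1.1 open mm 50.2 q7 -0.1
(397.7, 263.6, 12, 45) -> xyz [ -2.8  -1.9 108.5] wz 0.001
```

Request:
carry_out:
  plan:
    - {"rot":[0,0,0],"xyz":[-0.0028,-0.0019,0.04],"grip":110}
    - {"rot":[0,0,0],"xyz":[-0.0028,-0.0019,0.075],"grip":110}
    - {"rot":[0,0,0],"xyz":[-0.0028,-0.0019,0.1],"grip":110}
    - {"rot":[0,0,0],"xyz":[-0.0028,-0.0019,0.108],"grip":110}
    - {"rot":[0,0,0],"xyz":[-0.0028,-0.0019,0.108],"grip":110}
    - {"rot":[0,0,0],"xyz":[-0.0028,-0.0019,0.108],"grip":200}
    - {"rot":[0,0,0],"xyz":[-0.0028,-0.0019,0.108],"grip":220}
    - {"rot":[0,0,0],"xyz":[-0.0028,-0.0019,0.108],"grip":220}

```text
clock: 1.77
tool_pos: [0.3989, 0.263, 0.0138]
eef_rot: [0.383, 0.924, 0.001, 0.001]
contact_force: [-0.2, -0.5, -1.0]
opening: 0.363
finger_force: 0.0
```

Run:
```python
from h import *
chain([(397.7,263.6,160,45),(611,-248.5,160,45)])
```

```text
pos [398.9 263.   13.8] yaw 45.0 t 1.77 open mm 31.9 q7 -0.13
(397.7, 263.6, 160, 45) -> xyz [   1.3   -0.4 -146.2] wz -0.0
(611, -248.5, 160, 45) -> xyz [-512.9 -211.3   -0. ] wz -0.0
```

Request:
carry_out:
  plan:
    - {"rot":[0,0,0],"xyz":[0,0,0],"grip":220}
    - {"rot":[0,0,0],"xyz":[0,0,0],"grip":220}
    - {"rot":[0,0,0],"xyz":[0,0,0],"grip":220}
    - {"rot":[0,0,0],"xyz":[0,0,-0.02],"grip":220}
    - {"rot":[0,0,0],"xyz":[0,0,-0.05],"grip":220}
    - {"rot":[0,0,0],"xyz":[0,0,-0.09],"grip":220}
    - {"rot":[0,0,0],"xyz":[0,0,-0.125],"grip":220}
    - {"rot":[0,0,0],"xyz":[0,0,-0.14],"grip":220}

```text
clock: 2.43
tool_pos: [0.3993, 0.2626, 0.1566]
eef_rot: [0.383, 0.924, 0.003, 0.002]
contact_force: [-0.5, -0.9, -0.5]
opening: 0.336
finger_force: 20.0
```

Run:
```python
from h import *
print(r.get_state()["finger_force"])
chain([(611,-248.5,150,45)])
im=r.snapshot("scene");cv2.imwrite("pics/s1.png",cv2.resize(im[100:300,200:460],None,fx=2,fy=2)[:,:,::-1])
```

```text
19.998049456626177
pos [399.3 262.6 156.6] yaw 44.9 t 2.43 open mm 29.6 q7 -0.09
(611, -248.5, 150, 45) -> xyz [-511.3 -211.2    6.6] wz -0.001
```

View pics/s1.png

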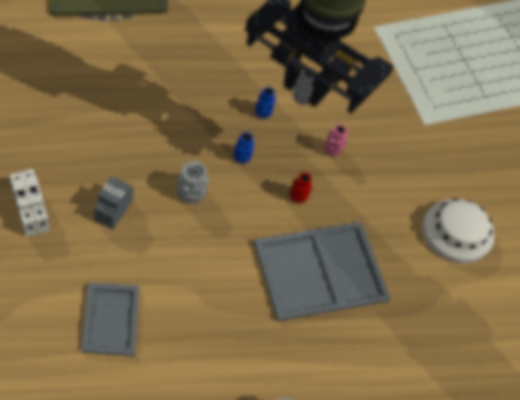

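The grey gland is in the fingers at crop (302,88), about full-image (351,144). The blue, pink and red ones are undisturbed. Next I'll carry it.

Request:
carry_out:
  plan:
    - {"rot":[0,0,0],"xyz":[-0.02,-0.008,0],"grip":220}
    - {"rot":[0,0,0],"xyz":[-0.05,-0.02,0],"grip":220}
    - {"rot":[0,0,0],"xyz":[-0.085,-0.035,0],"grip":220}
    - {"rot":[0,0,0],"xyz":[-0.12,-0.05,0],"grip":220}
    - {"rot":[0,0,0],"xyz":[-0.155,-0.064,0],"grip":220}
    - {"rot":[0,0,0],"xyz":[-0.19,-0.078,0],"grip":220}
    - {"rot":[0,0,0],"xyz":[-0.225,-0.093,0],"grip":220}
    - {"rot":[0,0,0],"xyz":[-0.255,-0.105,0],"grip":220}

```text
clock: 3.15
tool_pos: [0.5041, 0.004, 0.152]
eef_rot: [0.384, 0.923, -0.001, 0.0]
contact_force: [0.5, 0.2, -1.6]
opening: 0.335
finger_force: 20.0
```

Request:
carry_out:
  plan:
    - {"rot":[0,0,0],"xyz":[-0.035,-0.014,0],"grip":220}
    - {"rot":[0,0,0],"xyz":[-0.07,-0.029,0],"grip":220}
    - {"rot":[0,0,0],"xyz":[-0.105,-0.043,0],"grip":220}
    - {"rot":[0,0,0],"xyz":[-0.14,-0.058,0],"grip":220}
    - {"rot":[0,0,0],"xyz":[-0.175,-0.072,0],"grip":220}
    - {"rot":[0,0,0],"xyz":[-0.21,-0.087,0],"grip":220}
    - {"rot":[0,0,0],"xyz":[-0.24,-0.1,0],"grip":220}
    - {"rot":[0,0,0],"xyz":[-0.256,-0.106,0.007],"grip":220}

```text
clock: 3.82
tool_pos: [0.6105, -0.2553, 0.1458]
eef_rot: [0.386, 0.923, -0.002, 0.002]
contact_force: [0.1, -1.4, -0.1]
opening: 0.333
finger_force: 20.0
```

Run:
```python
from h import *
chain([(611,-248.5,20,45)])
```

```text
pos [ 610.5 -255.3  145.8] yaw 44.6 t 3.82 open mm 29.3 q7 0.83
(611, -248.5, 20, 45) -> xyz [  4.5   5.1 125.8] wz -0.006
```

Request:
carry_out:
  plan:
    - {"rot":[0,0,0],"xyz":[0.003,0.003,0.02],"grip":220}
    - {"rot":[0,0,0],"xyz":[0.0045,0.005,0.05],"grip":220}
    - {"rot":[0,0,0],"xyz":[0.0045,0.005,0.08],"grip":220}
    - {"rot":[0,0,0],"xyz":[0.0045,0.005,0.1],"grip":220}
    - {"rot":[0,0,0],"xyz":[0.0045,0.005,0.1],"grip":220}
    - {"rot":[0,0,0],"xyz":[0.0045,0.005,0.1],"grip":220}

```text
clock: 4.32
tool_pos: [0.6092, -0.2417, 0.0442]
eef_rot: [0.383, 0.924, -0.0, -0.001]
contact_force: [0.3, -0.6, -0.7]
opening: 0.332
finger_force: 20.0
```

Run:
```python
from h import *
chain([(611,-248.5,18,45)])
```

```text
pos [ 609.2 -241.7   44.2] yaw 45.0 t 4.32 open mm 29.2 q7 0.77
(611, -248.5, 18, 45) -> xyz [-6.1 -3.5 26.2] wz -0.0
```

Request:
carry_out:
  plan:
    - {"rot":[0,0,0],"xyz":[-0.006,-0.0035,0.005],"grip":220}
    - {"rot":[0,0,0],"xyz":[-0.006,-0.0035,0.015],"grip":220}
    - {"rot":[0,0,0],"xyz":[-0.006,-0.0035,0.022],"grip":220}
    - {"rot":[0,0,0],"xyz":[-0.006,-0.0035,0.0265],"grip":220}
    - {"rot":[0,0,0],"xyz":[-0.006,-0.0035,0.0265],"grip":220}
    - {"rot":[0,0,0],"xyz":[-0.006,-0.0035,0.0265],"grip":220}

```text
clock: 4.82
tool_pos: [0.6119, -0.2483, 0.0184]
eef_rot: [0.383, 0.924, 0.0, -0.0]
contact_force: [-0.4, -0.1, 0.1]
opening: 0.331
finger_force: 20.0
```

Run:
```python
from h import *
chain([(611,-248.5,17,45)])
```

```text
pos [ 611.9 -248.3   18.4] yaw 45.0 t 4.82 open mm 29.1 q7 0.77
(611, -248.5, 17, 45) -> xyz [ 0.6 -0.8  1.4] wz -0.0
```

Lower the last bit, release, rise.

Request:
carry_out:
  plan:
    - {"rot":[0,0,0],"xyz":[0,0,0.0015],"grip":220}
    - {"rot":[0,0,0],"xyz":[0,0,0.0015],"grip":110}
    - {"rot":[0,0,0],"xyz":[0,0,0.0015],"grip":110}
    - {"rot":[0,0,0],"xyz":[0,0,0.0015],"grip":110}
    - {"rot":[0,0,0],"xyz":[0,0,-0.02],"grip":110}
    - {"rot":[0,0,0],"xyz":[0,0,-0.06],"grip":110}
    - {"rot":[0,0,0],"xyz":[0,0,-0.1],"grip":110}
    - {"rot":[0,0,0],"xyz":[0,0,-0.13],"grip":110}

```text
clock: 5.48
tool_pos: [0.613, -0.2487, 0.1518]
eef_rot: [0.383, 0.924, 0.0, 0.001]
contact_force: [1.3, -0.1, 0.2]
opening: 0.567
finger_force: 0.0
```

Run:
```python
from h import *
chain([(395,-277.5,150,71.8),(395,-277.5,21,71.8)])
```

```text
pos [ 613.  -248.7  151.8] yaw 45.0 t 5.48 open mm 49.9 q7 0.83
(395, -277.5, 150, 71.8) -> xyz [ 133.8 -174.6    1.8] wz -0.468
(395, -277.5, 21, 71.8) -> xyz [  0.   0. 129.] wz -0.0
```

Request:
carry_out:
  plan:
    - {"rot":[0,0,-0.468],"xyz":[0.1338,-0.1746,0.002],"grip":0}
    - {"rot":[0,0,-0.468],"xyz":[0.1338,-0.1746,0.002],"grip":0}
    - {"rot":[0,0,-0.468],"xyz":[0.1338,-0.1746,0.002],"grip":0}
    - {"rot":[0,0,-0.468],"xyz":[0.1338,-0.1746,0.002],"grip":0}
    - {"rot":[0,0,-0.468],"xyz":[0.1338,-0.1746,0.002],"grip":0}
    - {"rot":[0,0,-0.468],"xyz":[0.1338,-0.1746,0.002],"grip":0}
    - {"rot":[0,0,-0.468],"xyz":[0.1338,-0.1746,0.002],"grip":0}
    - {"rot":[0,0,-0.468],"xyz":[0.1338,-0.1746,0.002],"grip":0}
  squeeze: 40

```text
clock: 6.15
tool_pos: [0.3948, -0.2778, 0.1471]
eef_rot: [0.159, 0.987, -0.0, 0.001]
contact_force: [0.7, -1.0, 0.7]
opening: 1.002
finger_force: 0.0
```

Request:
carry_out:
  plan:
    - {"rot":[0,0,0],"xyz":[0,0,0.01],"grip":0}
    - {"rot":[0,0,0],"xyz":[0,0,0.02],"grip":0}
    - {"rot":[0,0,0],"xyz":[0,0,0.02],"grip":0}
    - {"rot":[0,0,0],"xyz":[0,0,0.02],"grip":0}

```text
clock: 6.48
tool_pos: [0.3961, -0.2768, 0.1265]
eef_rot: [0.157, 0.988, 0.0, 0.001]
contact_force: [-0.1, -1.0, -0.2]
opening: 0.995
finger_force: 0.0
```

Run:
```python
from h import *
chain([(395,-277.5,21,71.8)])
```

```text
pos [ 396.1 -276.8  126.5] yaw 71.9 t 6.48 open mm 87.6 q7 1.17
(395, -277.5, 21, 71.8) -> xyz [  0.8  -1.  105.5] wz 0.002
```

Settled over the three-pole breaker, so I'll descend, then close and lift.

Request:
carry_out:
  plan:
    - {"rot":[0,0,0],"xyz":[0.001,-0.001,0.025],"grip":0}
    - {"rot":[0,0,0],"xyz":[0.001,-0.001,0.055],"grip":0}
    - {"rot":[0,0,0],"xyz":[0.001,-0.001,0.085],"grip":0}
    - {"rot":[0,0,0],"xyz":[0.001,-0.001,0.1],"grip":0}
    - {"rot":[0,0,0],"xyz":[0.001,-0.001,0.1055],"grip":0}
    - {"rot":[0,0,0],"xyz":[0.001,-0.001,0.1055],"grip":0}
    - {"rot":[0,0,0],"xyz":[0.001,-0.001,0.1055],"grip":160}
    - {"rot":[0,0,0],"xyz":[0.001,-0.001,0.1055],"grip":160}

```text
clock: 7.15
tool_pos: [0.3938, -0.2784, 0.0222]
eef_rot: [0.158, 0.987, -0.0, 0.001]
contact_force: [-0.7, -0.5, 0.4]
opening: 0.869
finger_force: 0.0
```

Request:
carry_out:
  plan:
    - {"rot":[0,0,0],"xyz":[0,0,0],"grip":160}
    - {"rot":[0,0,0],"xyz":[0,0,0],"grip":160}
    - {"rot":[0,0,0],"xyz":[0,0,0],"grip":160}
    - {"rot":[0,0,0],"xyz":[0,0,0],"grip":160}
    - {"rot":[0,0,0],"xyz":[0,0,0],"grip":160}
    - {"rot":[0,0,0],"xyz":[0,0,0],"grip":160}

```text
clock: 7.65
tool_pos: [0.3936, -0.2776, 0.0218]
eef_rot: [0.158, 0.987, 0.0, 0.001]
contact_force: [0.1, 2.0, 6.3]
opening: 0.611
finger_force: 40.0
```

Run:
```python
from h import *
chain([(395,-277.5,170,71.8),(605.7,252.4,170,98.5)])
```

```text
pos [ 393.6 -277.6   21.8] yaw 71.8 t 7.65 open mm 53.8 q7 1.04
(395, -277.5, 170, 71.8) -> xyz [  -1.3    0.5 -148.2] wz 0.001
(605.7, 252.4, 170, 98.5) -> xyz [-34.7 569.2  -0. ] wz -0.466
```

Request:
carry_out:
  plan:
    - {"rot":[0,0,0],"xyz":[0,0,-0.015],"grip":160}
    - {"rot":[0,0,0],"xyz":[0,0,-0.04],"grip":160}
    - {"rot":[0,0,0],"xyz":[0,0,-0.075],"grip":160}
    - {"rot":[0,0,0],"xyz":[0,0,-0.11],"grip":160}
    - {"rot":[0,0,0],"xyz":[0,0,-0.135],"grip":160}
    - {"rot":[0,0,0],"xyz":[0,0,-0.148],"grip":160}

```text
clock: 8.15
tool_pos: [0.393, -0.2787, 0.1719]
eef_rot: [0.159, 0.987, -0.001, 0.001]
contact_force: [-0.6, -0.9, -2.7]
opening: 0.605
finger_force: 40.0
```

Request:
carry_out:
  plan:
    - {"rot":[0,0,0],"xyz":[-0.001,0.015,0],"grip":160}
    - {"rot":[0,0,0],"xyz":[-0.003,0.045,0],"grip":160}
    - {"rot":[0,0,0],"xyz":[-0.005,0.08,0],"grip":160}
    - {"rot":[0,0,0],"xyz":[-0.007,0.118,0],"grip":160}
    - {"rot":[0,0,0],"xyz":[-0.009,0.156,0],"grip":160}
    - {"rot":[0,0,0],"xyz":[-0.012,0.194,0],"grip":160}
    - {"rot":[0,0,0],"xyz":[-0.014,0.232,0],"grip":160}
    - {"rot":[0,0,0],"xyz":[-0.017,0.27,0],"grip":160}

```text
clock: 8.82
tool_pos: [0.4927, -0.0255, 0.1688]
eef_rot: [0.158, 0.987, -0.0, -0.001]
contact_force: [1.2, -0.1, -2.7]
opening: 0.61
finger_force: 40.0
```

Request:
carry_out:
  plan:
    - {"rot":[0,0,-0.05],"xyz":[-0.002,0.038,0],"grip":160}
    - {"rot":[0,0,-0.12],"xyz":[-0.005,0.076,0],"grip":160}
    - {"rot":[0,0,-0.2],"xyz":[-0.007,0.114,0],"grip":160}
    - {"rot":[0,0,-0.28],"xyz":[-0.009,0.152,0],"grip":160}
    - {"rot":[0,0,-0.36],"xyz":[-0.012,0.19,0],"grip":160}
    - {"rot":[0,0,-0.42],"xyz":[-0.014,0.228,0],"grip":160}
    - {"rot":[0,0,-0.46],"xyz":[-0.016,0.26,0],"grip":160}
    - {"rot":[0,0,-0.466],"xyz":[-0.018,0.285,0],"grip":160}

```text
clock: 9.48
tool_pos: [0.599, 0.2411, 0.1685]
eef_rot: [-0.076, 0.997, 0.001, -0.001]
contact_force: [0.1, -0.2, -2.4]
opening: 0.611
finger_force: 40.0
```

Request:
carry_out:
  plan:
    - {"rot":[0,0,0],"xyz":[0,0.005,0],"grip":160}
    - {"rot":[0,0,0],"xyz":[0,0.01,0.02],"grip":160}
    - {"rot":[0,0,0],"xyz":[0,0.014,0.05],"grip":160}
    - {"rot":[0,0,0],"xyz":[0,0.014,0.08],"grip":160}
    - {"rot":[0,0,0],"xyz":[0,0.014,0.1],"grip":160}
    - {"rot":[0,0,0],"xyz":[0,0.014,0.1],"grip":160}
    - {"rot":[0,0,0],"xyz":[0,0.014,0.1],"grip":160}

```text
clock: 10.07
tool_pos: [0.5962, 0.2506, 0.068]
eef_rot: [-0.074, 0.997, -0.001, -0.002]
contact_force: [0.0, -0.4, -2.1]
opening: 0.608
finger_force: 40.0
```

Run:
```python
from h import *
chain([(605.7,252.4,25,98.5)])
```

```text
pos [596.2 250.6  68. ] yaw 98.5 t 10.07 open mm 53.5 q7 0.75
(605.7, 252.4, 25, 98.5) -> xyz [-9.6  0.4 43. ] wz -0.001
```

Request:
carry_out:
  plan:
    - {"rot":[0,0,0],"xyz":[-0.005,0,0.01],"grip":160}
    - {"rot":[0,0,0],"xyz":[-0.0096,0,0.025],"grip":160}
    - {"rot":[0,0,0],"xyz":[-0.0096,0,0.036],"grip":160}
    - {"rot":[0,0,0],"xyz":[-0.0096,0,0.041],"grip":160}
    - {"rot":[0,0,0],"xyz":[-0.0096,0,0.042],"grip":160}
    - {"rot":[0,0,0],"xyz":[-0.0096,0,0.042],"grip":160}
    - {"rot":[0,0,0],"xyz":[-0.0096,0,0.042],"grip":160}

```text
clock: 10.65
tool_pos: [0.6071, 0.2539, 0.0279]
eef_rot: [-0.074, 0.997, 0.0, 0.0]
contact_force: [0.2, 0.6, -3.5]
opening: 0.606
finger_force: 40.0
```

Run:
```python
from h import *
chain([(605.7,252.4,25,98.5)])
```

```text
pos [607.1 253.9  27.9] yaw 98.5 t 10.65 open mm 53.3 q7 0.74
(605.7, 252.4, 25, 98.5) -> xyz [ 1.6 -1.3  2.9] wz -0.0
```

Request:
carry_out:
  plan:
    - {"rot":[0,0,0],"xyz":[0.0015,-0.001,0.0015],"grip":160}
    - {"rot":[0,0,0],"xyz":[0.0015,-0.001,0.0027],"grip":160}
    - {"rot":[0,0,0],"xyz":[0.0015,-0.001,0.0027],"grip":160}
    - {"rot":[0,0,0],"xyz":[0.0015,-0.001,0.0027],"grip":46}
    - {"rot":[0,0,0],"xyz":[0.0015,-0.001,0.0027],"grip":46}
    - {"rot":[0,0,0],"xyz":[0.0015,-0.001,0.0027],"grip":46}
    - {"rot":[0,0,0],"xyz":[0.0015,-0.001,0.0027],"grip":46}
    - {"rot":[0,0,0],"xyz":[0.0015,-0.001,-0.01],"grip":46}

```text
clock: 11.32
tool_pos: [0.6041, 0.2514, 0.0355]
eef_rot: [-0.074, 0.997, -0.001, -0.002]
contact_force: [0.2, -1.1, -1.3]
opening: 0.819
finger_force: 0.0
```

Request:
carry_out:
  plan:
    - {"rot":[0,0,0],"xyz":[0,0,-0.03],"grip":46}
    - {"rot":[0,0,0],"xyz":[0,0,-0.07],"grip":46}
    - {"rot":[0,0,0],"xyz":[0,0,-0.11],"grip":46}
    - {"rot":[0,0,0],"xyz":[0,0,-0.14],"grip":46}

```text
clock: 11.65
tool_pos: [0.6061, 0.2532, 0.1814]
eef_rot: [-0.074, 0.997, 0.001, 0.002]
contact_force: [1.4, 0.4, 0.5]
opening: 0.816
finger_force: 0.0
```

Run:
```python
from h import *
chain([(464,113,150,98.5),(464,113,13,98.5)])
```

```text
pos [606.1 253.2 181.4] yaw 98.5 t 11.65 open mm 71.8 q7 0.84
(464, 113, 150, 98.5) -> xyz [ 161.3 -117.6   31.4] wz 0.0
(464, 113, 13, 98.5) -> xyz [  0.   0. 137.] wz -0.0
```

Request:
carry_out:
  plan:
    - {"rot":[0,0,0],"xyz":[0.1613,-0.1176,0.031],"grip":46}
    - {"rot":[0,0,0],"xyz":[0.1613,-0.1176,0.031],"grip":46}
    - {"rot":[0,0,0],"xyz":[0.1613,-0.1176,0.031],"grip":46}
    - {"rot":[0,0,0],"xyz":[0.1613,-0.1176,0.031],"grip":46}
    - {"rot":[0,0,0],"xyz":[0.1613,-0.1176,0.031],"grip":46}
    - {"rot":[0,0,0],"xyz":[0.1613,-0.1176,0.031],"grip":46}
    - {"rot":[0,0,0],"xyz":[0.1613,-0.1176,0.031],"grip":46}
    - {"rot":[0,0,0],"xyz":[0.1613,-0.1176,0.031],"grip":46}
  squeeze: 30

```text
clock: 12.32
tool_pos: [0.4648, 0.1133, 0.1471]
eef_rot: [-0.074, 0.997, 0.001, 0.001]
contact_force: [0.6, 0.1, -0.3]
opening: 0.82
finger_force: 0.0
```

Request:
carry_out:
  plan:
    - {"rot":[0,0,0],"xyz":[0,0,0.01],"grip":46}
    - {"rot":[0,0,0],"xyz":[0,0,0.02],"grip":46}
    - {"rot":[0,0,0],"xyz":[0,0,0.02],"grip":46}
    - {"rot":[0,0,0],"xyz":[0,0,0.02],"grip":46}

```text
clock: 12.65
tool_pos: [0.4644, 0.1136, 0.1263]
eef_rot: [-0.075, 0.997, 0.001, 0.001]
contact_force: [0.2, 0.2, -0.5]
opening: 0.818
finger_force: 0.0
```

Run:
```python
from h import *
chain([(464,113,13,98.5)])
im=r.snapshot("scene");cv2.imwrite("pics/s2.png",cv2.resize(im[100:320,120:460],None,fx=2.2,fy=2.2)[:,:,::-1])
```

```text
pos [464.4 113.6 126.3] yaw 98.6 t 12.65 open mm 72.0 q7 0.71
(464, 113, 13, 98.5) -> xyz [  0.5  -0.5 113.3] wz 0.001
```

View pics/s2.png

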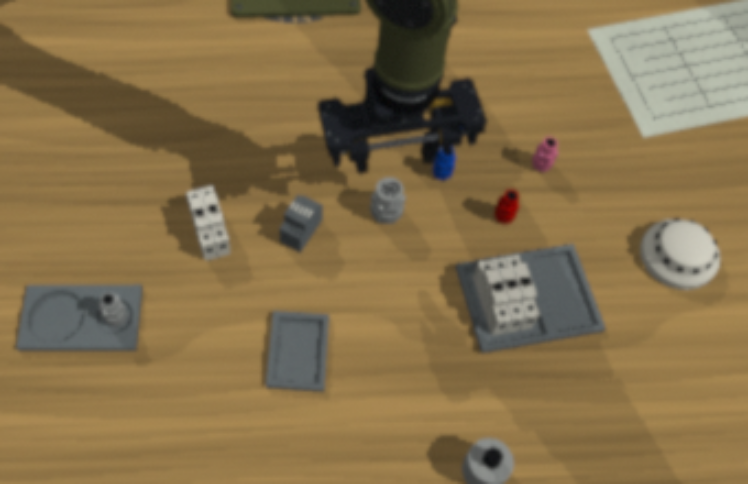

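The small gland stands in its bay at crop (112,308), and the three-pole breaker is in the wide bay at (507,292). Next is the large gland.

Request:
carry_out:
  plan:
    - {"rot":[0,0,0],"xyz":[0.0005,-0.0005,0.03],"grip":46}
    - {"rot":[0,0,0],"xyz":[0.0005,-0.0005,0.06],"grip":46}
    - {"rot":[0,0,0],"xyz":[0.0005,-0.0005,0.09],"grip":46}
    - {"rot":[0,0,0],"xyz":[0.0005,-0.0005,0.107],"grip":46}
    - {"rot":[0,0,0],"xyz":[0.0005,-0.0005,0.113],"grip":46}
    - {"rot":[0,0,0],"xyz":[0.0005,-0.0005,0.113],"grip":46}
    - {"rot":[0,0,0],"xyz":[0.0005,-0.0005,0.113],"grip":180}
    - {"rot":[0,0,0],"xyz":[0.0005,-0.0005,0.113],"grip":180}

```text
clock: 13.37
tool_pos: [0.4638, 0.112, 0.0143]
eef_rot: [-0.074, 0.997, 0.001, 0.001]
contact_force: [0.7, 0.5, 0.7]
opening: 0.692
finger_force: 0.0
```

Request:
carry_out:
  plan:
    - {"rot":[0,0,0],"xyz":[0,0,0],"grip":180}
    - {"rot":[0,0,0],"xyz":[0,0,0],"grip":180}
    - {"rot":[0,0,0],"xyz":[0,0,0],"grip":180}
    - {"rot":[0,0,0],"xyz":[0,0,0],"grip":180}
    - {"rot":[0,0,0],"xyz":[0,0,0],"grip":180}

```text
clock: 13.78
tool_pos: [0.4636, 0.1121, 0.0141]
eef_rot: [-0.074, 0.997, 0.001, 0.001]
contact_force: [-0.4, 0.1, 7.4]
opening: 0.517
finger_force: 30.0
```

Run:
```python
from h import *
chain([(464,113,160,98.5),(608.4,-323.5,160,98.5)])
chain([(464,113,160,98.5),(608.4,-323.5,160,0)])
```

```text
pos [463.6 112.1  14.1] yaw 98.5 t 13.78 open mm 45.5 q7 0.52
(464, 113, 160, 98.5) -> xyz [  -0.5    0.8 -145.9] wz -0.0
(608.4, -323.5, 160, 98.5) -> xyz [ -78.3 -453.    -0. ] wz -0.0
pos [463.6 112.1  14.1] yaw 98.5 t 13.78 open mm 45.5 q7 0.52
(464, 113, 160, 98.5) -> xyz [  -0.5    0.8 -145.9] wz -0.0
(608.4, -323.5, 160, 0) -> xyz [ -78.3 -453.    -0. ] wz -1.422
```

Request:
carry_out:
  plan:
    - {"rot":[0,0,0],"xyz":[0,0,-0.015],"grip":180}
    - {"rot":[0,0,0],"xyz":[0,0,-0.04],"grip":180}
    - {"rot":[0,0,0],"xyz":[0,0,-0.075],"grip":180}
    - {"rot":[0,0,0],"xyz":[0,0,-0.11],"grip":180}
    - {"rot":[0,0,0],"xyz":[0,0,-0.135],"grip":180}
    - {"rot":[0,0,0],"xyz":[0,0,-0.146],"grip":180}

```text
clock: 14.28
tool_pos: [0.4639, 0.1116, 0.1624]
eef_rot: [-0.074, 0.997, 0.001, 0.002]
contact_force: [0.4, 0.8, -0.8]
opening: 0.515
finger_force: 30.0
```

Request:
carry_out:
  plan:
    - {"rot":[0,0,0],"xyz":[-0.003,-0.015,0],"grip":180}
    - {"rot":[0,0,0],"xyz":[-0.007,-0.04,0],"grip":180}
    - {"rot":[0,0,0],"xyz":[-0.013,-0.075,0],"grip":180}
    - {"rot":[0,0,0],"xyz":[-0.019,-0.11,0],"grip":180}
    - {"rot":[0,0,0],"xyz":[-0.025,-0.145,0],"grip":180}
    - {"rot":[0,0,0],"xyz":[-0.031,-0.18,0],"grip":180}
    - {"rot":[0,0,0],"xyz":[-0.037,-0.215,0],"grip":180}
    - {"rot":[0,0,0],"xyz":[-0.043,-0.25,0],"grip":180}

```text
clock: 14.95
tool_pos: [0.5419, -0.1317, 0.1592]
eef_rot: [-0.074, 0.997, -0.0, -0.001]
contact_force: [0.3, 0.6, -1.3]
opening: 0.515
finger_force: 30.0
```

Request:
carry_out:
  plan:
    - {"rot":[0,0,0.1],"xyz":[-0.006,-0.035,0],"grip":180}
    - {"rot":[0,0,0.2],"xyz":[-0.012,-0.07,0],"grip":180}
    - {"rot":[0,0,0.3],"xyz":[-0.018,-0.105,0],"grip":180}
    - {"rot":[0,0,0.4],"xyz":[-0.024,-0.14,0],"grip":180}
    - {"rot":[0,0,0.5],"xyz":[-0.03,-0.17,0],"grip":180}
    - {"rot":[0,0,0.6],"xyz":[-0.034,-0.19,0],"grip":180}
    - {"rot":[0,0,0.7],"xyz":[-0.035,-0.203,0],"grip":180}
    - {"rot":[0,0,0.8],"xyz":[-0.035,-0.203,0],"grip":180}

```text
clock: 15.62
tool_pos: [0.6058, -0.3299, 0.1584]
eef_rot: [0.325, 0.946, -0.001, 0.0]
contact_force: [-0.9, -0.1, -1.7]
opening: 0.517
finger_force: 30.0
```

Request:
carry_out:
  plan:
    - {"rot":[0,0,0],"xyz":[0,0,0.02],"grip":180}
    - {"rot":[0,0,0],"xyz":[0,0,0.05],"grip":180}
    - {"rot":[0,0,0],"xyz":[0,0,0.08],"grip":180}
    - {"rot":[0,0,0],"xyz":[0,0,0.1],"grip":180}
    - {"rot":[0,0,0],"xyz":[0,0,0.1],"grip":180}
    - {"rot":[0,0,0],"xyz":[0,0,0.1],"grip":180}

```text
clock: 16.12
tool_pos: [0.6057, -0.3246, 0.0582]
eef_rot: [0.32, 0.947, 0.0, -0.002]
contact_force: [0.1, -0.1, -1.1]
opening: 0.511
finger_force: 30.0
```

Run:
```python
from h import *
chain([(608.4,-323.5,18,52.7)])
```

```text
pos [ 605.7 -324.6   58.2] yaw 52.7 t 16.12 open mm 45.0 q7 0.97
(608.4, -323.5, 18, 52.7) -> xyz [-1.5  2.5 40.2] wz -0.001
```

Request:
carry_out:
  plan:
    - {"rot":[0,0,0],"xyz":[-0.001,0.002,0.01],"grip":180}
    - {"rot":[0,0,0],"xyz":[-0.0015,0.0025,0.022],"grip":180}
    - {"rot":[0,0,0],"xyz":[-0.0015,0.0025,0.034],"grip":180}
    - {"rot":[0,0,0],"xyz":[-0.0015,0.0025,0.039],"grip":180}
    - {"rot":[0,0,0],"xyz":[-0.0015,0.0025,0.039],"grip":180}
    - {"rot":[0,0,0],"xyz":[-0.0015,0.0025,0.039],"grip":180}

```text
clock: 16.62
tool_pos: [0.6094, -0.3237, 0.0197]
eef_rot: [0.32, 0.947, 0.0, -0.0]
contact_force: [-0.3, 0.1, -0.8]
opening: 0.512
finger_force: 30.0
```

Run:
```python
from h import *
chain([(608.4,-323.5,17.3,52.7)])
```

```text
pos [ 609.4 -323.7   19.7] yaw 52.7 t 16.62 open mm 45.1 q7 0.95
(608.4, -323.5, 17.3, 52.7) -> xyz [ 0.9 -0.4  2.4] wz -0.001
```

Request:
carry_out:
  plan:
    - {"rot":[0,0,0],"xyz":[0,0,0.0015],"grip":180}
    - {"rot":[0,0,0],"xyz":[0,0,0.0025],"grip":180}
    - {"rot":[0,0,0],"xyz":[0,0,0.0025],"grip":180}
    - {"rot":[0,0,0],"xyz":[0,0,0.0025],"grip":81}
    - {"rot":[0,0,0],"xyz":[0,0,0.0025],"grip":81}
    - {"rot":[0,0,0],"xyz":[0,0,0.0025],"grip":81}
    - {"rot":[0,0,0],"xyz":[0,0,0.0025],"grip":81}
    - {"rot":[0,0,0],"xyz":[0,0,-0.01],"grip":81}

```text
clock: 17.28
tool_pos: [0.608, -0.3232, 0.0283]
eef_rot: [0.32, 0.947, 0.0, -0.002]
contact_force: [-0.9, 0.4, 0.8]
opening: 0.684
finger_force: 0.0
```

Request:
carry_out:
  plan:
    - {"rot":[0,0,0],"xyz":[0,0,-0.03],"grip":81}
    - {"rot":[0,0,0],"xyz":[0,0,-0.07],"grip":81}
    - {"rot":[0,0,0],"xyz":[0,0,-0.11],"grip":81}
    - {"rot":[0,0,0],"xyz":[0,0,-0.14],"grip":81}

```text
clock: 17.62
tool_pos: [0.6108, -0.324, 0.1746]
eef_rot: [0.32, 0.947, 0.0, 0.002]
contact_force: [0.6, -0.0, -0.3]
opening: 0.683
finger_force: 0.0
```

Run:
```python
from h import *
chain([(486.7,-129.5,140,105.2),(486.7,-129.5,21,105.2)])
```

```text
pos [ 610.8 -324.   174.6] yaw 52.7 t 17.62 open mm 60.1 q7 1.03
(486.7, -129.5, 140, 105.2) -> xyz [216.6  79.3  34.6] wz -0.917
(486.7, -129.5, 21, 105.2) -> xyz [  0.   0. 119.] wz -0.0
```

Request:
carry_out:
  plan:
    - {"rot":[0,0,-0.917],"xyz":[0.2166,0.0793,0.0345],"grip":64}
    - {"rot":[0,0,-0.917],"xyz":[0.2166,0.0793,0.0345],"grip":64}
    - {"rot":[0,0,-0.917],"xyz":[0.2166,0.0793,0.0345],"grip":64}
    - {"rot":[0,0,-0.917],"xyz":[0.2166,0.0793,0.0345],"grip":64}
    - {"rot":[0,0,-0.917],"xyz":[0.2166,0.0793,0.0345],"grip":64}
    - {"rot":[0,0,-0.917],"xyz":[0.2166,0.0793,0.0345],"grip":64}
    - {"rot":[0,0,-0.917],"xyz":[0.2166,0.0793,0.0345],"grip":64}
    - {"rot":[0,0,-0.917],"xyz":[0.2166,0.0793,0.0345],"grip":64}
  squeeze: 35

```text
clock: 18.28
tool_pos: [0.4849, -0.1278, 0.1366]
eef_rot: [-0.137, 0.991, -0.0, -0.0]
contact_force: [0.3, -0.8, 0.2]
opening: 0.748
finger_force: 0.0
```

Request:
carry_out:
  plan:
    - {"rot":[0,0,0],"xyz":[0,0,0.01],"grip":64}
    - {"rot":[0,0,0],"xyz":[0,0,0.02],"grip":64}
    - {"rot":[0,0,0],"xyz":[0,0,0.02],"grip":64}
    - {"rot":[0,0,0],"xyz":[0,0,0.02],"grip":64}

```text
clock: 18.62
tool_pos: [0.4851, -0.1297, 0.1149]
eef_rot: [-0.132, 0.991, -0.0, -0.001]
contact_force: [-0.4, 0.2, 0.4]
opening: 0.747
finger_force: 0.0
```

Run:
```python
from h import *
chain([(486.7,-129.5,21,105.2)])
```

```text
pos [ 485.1 -129.7  114.9] yaw 105.1 t 18.62 open mm 65.7 q7 1.24
(486.7, -129.5, 21, 105.2) -> xyz [-1.6 -0.2 93.9] wz -0.001
```

Request:
carry_out:
  plan:
    - {"rot":[0,0,0],"xyz":[-0.0015,0,0.025],"grip":64}
    - {"rot":[0,0,0],"xyz":[-0.0015,0,0.05],"grip":64}
    - {"rot":[0,0,0],"xyz":[-0.0015,0,0.075],"grip":64}
    - {"rot":[0,0,0],"xyz":[-0.0015,0,0.09],"grip":64}
    - {"rot":[0,0,0],"xyz":[-0.0015,0,0.094],"grip":64}
    - {"rot":[0,0,0],"xyz":[-0.0015,0,0.094],"grip":64}
    - {"rot":[0,0,0],"xyz":[-0.0015,0,0.094],"grip":205}
    - {"rot":[0,0,0],"xyz":[-0.0015,0,0.094],"grip":205}

```text
clock: 19.28
tool_pos: [0.4878, -0.1291, 0.0226]
eef_rot: [-0.132, 0.991, -0.0, 0.001]
contact_force: [0.3, -0.3, 0.1]
opening: 0.621
finger_force: 0.0
```

Request:
carry_out:
  plan:
    - {"rot":[0,0,0],"xyz":[0,0,0],"grip":205}
    - {"rot":[0,0,0],"xyz":[0,0,0],"grip":205}
    - {"rot":[0,0,0],"xyz":[0,0,0],"grip":205}
    - {"rot":[0,0,0],"xyz":[0,0,0],"grip":205}
    - {"rot":[0,0,0],"xyz":[0,0,0],"grip":205}
    - {"rot":[0,0,0],"xyz":[0,0,0],"grip":205}

```text
clock: 19.78
tool_pos: [0.4874, -0.129, 0.0223]
eef_rot: [-0.132, 0.991, -0.0, 0.001]
contact_force: [-0.7, 0.4, 5.3]
opening: 0.404
finger_force: 35.0
```

Run:
```python
from h import *
chain([(486.7,-129.5,165,105.2),(593.8,332.5,165,98.5)])
```

```text
pos [ 487.4 -129.    22.3] yaw 105.2 t 19.78 open mm 35.6 q7 1.06
(486.7, -129.5, 165, 105.2) -> xyz [   0.8   -0.3 -142.7] wz -0.0
(593.8, 332.5, 165, 98.5) -> xyz [-224.5  417.8   -0. ] wz 0.117
```

Request:
carry_out:
  plan:
    - {"rot":[0,0,0],"xyz":[0,0,-0.015],"grip":205}
    - {"rot":[0,0,0],"xyz":[0,0,-0.04],"grip":205}
    - {"rot":[0,0,0],"xyz":[0,0,-0.075],"grip":205}
    - {"rot":[0,0,0],"xyz":[0,0,-0.11],"grip":205}
    - {"rot":[0,0,0],"xyz":[0,0,-0.135],"grip":205}
    - {"rot":[0,0,0],"xyz":[0,0,-0.143],"grip":205}

```text
clock: 20.28
tool_pos: [0.4884, -0.1292, 0.1677]
eef_rot: [-0.132, 0.991, -0.001, 0.002]
contact_force: [0.1, -0.3, -1.9]
opening: 0.405
finger_force: 35.0
```

Request:
carry_out:
  plan:
    - {"rot":[0,0,0],"xyz":[-0.007,0.013,0],"grip":205}
    - {"rot":[0,0,0],"xyz":[-0.02,0.037,0],"grip":205}
    - {"rot":[0,0,0],"xyz":[-0.036,0.068,0],"grip":205}
    - {"rot":[0,0,0],"xyz":[-0.053,0.099,0],"grip":205}
    - {"rot":[0,0,0],"xyz":[-0.07,0.131,0],"grip":205}
    - {"rot":[0,0,0],"xyz":[-0.087,0.162,0],"grip":205}
    - {"rot":[0,0,0],"xyz":[-0.103,0.193,0],"grip":205}
    - {"rot":[0,0,0],"xyz":[-0.12,0.224,0],"grip":205}

```text
clock: 20.95
tool_pos: [0.5432, 0.1196, 0.163]
eef_rot: [-0.132, 0.991, -0.001, -0.001]
contact_force: [0.9, -0.5, -2.9]
opening: 0.404
finger_force: 35.0
```

Request:
carry_out:
  plan:
    - {"rot":[0,0,0.03],"xyz":[-0.017,0.031,0],"grip":205}
    - {"rot":[0,0,0.06],"xyz":[-0.034,0.063,0],"grip":205}
    - {"rot":[0,0,0.09],"xyz":[-0.05,0.094,0],"grip":205}
    - {"rot":[0,0,0.117],"xyz":[-0.067,0.126,0],"grip":205}
    - {"rot":[0,0,0.117],"xyz":[-0.083,0.157,0],"grip":205}
    - {"rot":[0,0,0.117],"xyz":[-0.096,0.18,0],"grip":205}
    - {"rot":[0,0,0.117],"xyz":[-0.1035,0.1935,0],"grip":205}
    - {"rot":[0,0,0.117],"xyz":[-0.1035,0.1935,0],"grip":205}

```text
clock: 21.62
tool_pos: [0.5916, 0.3375, 0.1626]
eef_rot: [-0.076, 0.997, 0.001, -0.001]
contact_force: [-0.5, -0.5, -2.3]
opening: 0.408
finger_force: 35.0
```

Request:
carry_out:
  plan:
    - {"rot":[0,0,0],"xyz":[0,0,0.01],"grip":205}
    - {"rot":[0,0,0],"xyz":[0,0,0.02],"grip":205}
    - {"rot":[0,0,0],"xyz":[0,0,0.02],"grip":205}
    - {"rot":[0,0,0],"xyz":[0,0,0.02],"grip":205}

```text
clock: 21.95
tool_pos: [0.5928, 0.3296, 0.1428]
eef_rot: [-0.073, 0.997, -0.002, -0.001]
contact_force: [0.1, -0.2, -2.4]
opening: 0.407
finger_force: 35.0
```

Run:
```python
from h import *
chain([(593.8,332.5,25.3,98.5)])
```

```text
pos [592.8 329.6 142.8] yaw 98.4 t 21.95 open mm 35.8 q7 0.71
(593.8, 332.5, 25.3, 98.5) -> xyz [ -1.4   2.7 117.5] wz -0.002
```

Request:
carry_out:
  plan:
    - {"rot":[0,0,0],"xyz":[-0.001,0.0025,0.02],"grip":205}
    - {"rot":[0,0,0],"xyz":[-0.001,0.0025,0.045],"grip":205}
    - {"rot":[0,0,0],"xyz":[-0.001,0.0025,0.07],"grip":205}
    - {"rot":[0,0,0],"xyz":[-0.001,0.0025,0.092],"grip":205}
    - {"rot":[0,0,0],"xyz":[-0.001,0.0025,0.105],"grip":205}
    - {"rot":[0,0,0],"xyz":[-0.001,0.0025,0.113],"grip":205}
    - {"rot":[0,0,0],"xyz":[-0.001,0.0025,0.115],"grip":205}
    - {"rot":[0,0,0],"xyz":[-0.001,0.0025,0.115],"grip":205}

```text
clock: 22.62
tool_pos: [0.5942, 0.3351, 0.0299]
eef_rot: [-0.074, 0.997, 0.0, 0.0]
contact_force: [0.9, 0.1, -2.3]
opening: 0.402
finger_force: 35.0
```

Run:
```python
from h import *
chain([(593.8,332.5,25.3,98.5)])
```

```text
pos [594.2 335.1  29.9] yaw 98.5 t 22.62 open mm 35.4 q7 0.64
(593.8, 332.5, 25.3, 98.5) -> xyz [ 0.8 -2.5  4.6] wz -0.0
```

Request:
carry_out:
  plan:
    - {"rot":[0,0,0],"xyz":[0.0005,-0.001,0.0025],"grip":205}
    - {"rot":[0,0,0],"xyz":[0.0005,-0.001,0.0045],"grip":205}
    - {"rot":[0,0,0],"xyz":[0.0005,-0.001,0.0045],"grip":205}
    - {"rot":[0,0,0],"xyz":[0.0005,-0.001,0.0045],"grip":98}
    - {"rot":[0,0,0],"xyz":[0.0005,-0.001,0.0045],"grip":98}
    - {"rot":[0,0,0],"xyz":[0.0005,-0.001,0.0045],"grip":98}
    - {"rot":[0,0,0],"xyz":[0.0005,-0.001,0.0045],"grip":98}
    - {"rot":[0,0,0],"xyz":[0.0005,-0.001,-0.01],"grip":98}

```text
clock: 23.28
tool_pos: [0.592, 0.3328, 0.0378]
eef_rot: [-0.074, 0.997, -0.001, -0.002]
contact_force: [-0.4, 0.2, 0.4]
opening: 0.612
finger_force: 0.0
```

Request:
carry_out:
  plan:
    - {"rot":[0,0,0],"xyz":[0,0,-0.03],"grip":98}
    - {"rot":[0,0,0],"xyz":[0,0,-0.07],"grip":98}
    - {"rot":[0,0,0],"xyz":[0,0,-0.11],"grip":98}
    - {"rot":[0,0,0],"xyz":[0,0,-0.14],"grip":98}

```text
clock: 23.62
tool_pos: [0.5941, 0.3351, 0.1844]
eef_rot: [-0.074, 0.997, 0.001, 0.002]
contact_force: [1.6, 0.7, 0.8]
opening: 0.614
finger_force: 0.0
```

Run:
```python
from h import *
chain([(491.3,-5.5,140,57.9),(491.3,-5.5,17,57.9)])
```

```text
pos [594.1 335.1 184.4] yaw 98.5 t 23.62 open mm 54.0 q7 0.73
(491.3, -5.5, 140, 57.9) -> xyz [ 152.  -321.6   44.4] wz 0.709
(491.3, -5.5, 17, 57.9) -> xyz [  0.   0. 123.] wz -0.0
```

Request:
carry_out:
  plan:
    - {"rot":[0,0,0.5],"xyz":[0.11,-0.233,0.03],"grip":70}
    - {"rot":[0,0,0.5],"xyz":[0.11,-0.233,0.03],"grip":70}
    - {"rot":[0,0,0.5],"xyz":[0.11,-0.233,0.03],"grip":70}
    - {"rot":[0,0,0.5],"xyz":[0.11,-0.233,0.03],"grip":70}
    - {"rot":[0,0,0.709],"xyz":[0.152,-0.3216,0.044],"grip":70}
    - {"rot":[0,0,0.709],"xyz":[0.152,-0.3216,0.044],"grip":70}
    - {"rot":[0,0,0.709],"xyz":[0.152,-0.3216,0.044],"grip":70}
    - {"rot":[0,0,0.709],"xyz":[0.152,-0.3216,0.044],"grip":70}
  squeeze: 25

```text
clock: 24.28
tool_pos: [0.4976, 0.016, 0.14]
eef_rot: [0.276, 0.961, 0.0, 0.001]
contact_force: [0.6, -0.4, -0.0]
opening: 0.728
finger_force: 0.0
```

Request:
carry_out:
  plan:
    - {"rot":[0,0,0],"xyz":[0,-0.02,0],"grip":70}
    - {"rot":[0,0,0],"xyz":[0,-0.02,0],"grip":70}
    - {"rot":[0,0,0],"xyz":[0,-0.02,0],"grip":70}
    - {"rot":[0,0,0],"xyz":[0,-0.02,0],"grip":70}

```text
clock: 24.62
tool_pos: [0.4886, 0.002, 0.1398]
eef_rot: [0.276, 0.961, 0.001, 0.001]
contact_force: [-0.3, 0.0, 0.5]
opening: 0.723
finger_force: 0.0
```

Run:
```python
from h import *
chain([(491.3,-5.5,100,57.9),(491.3,-5.5,17,57.9)])
im=r.snapshot("scene");cv2.imwrite("pics/s3.png",cv2.resize(im[100:320,120:460],None,fx=2.2,fy=2.2)[:,:,::-1])
```

```text
pos [488.6   2.  139.8] yaw 57.9 t 24.62 open mm 63.7 q7 0.41
(491.3, -5.5, 100, 57.9) -> xyz [-6.3 -4.9 39.8] wz 0.001
(491.3, -5.5, 17, 57.9) -> xyz [ 0.  0. 83.] wz -0.0
```

View pics/s3.png

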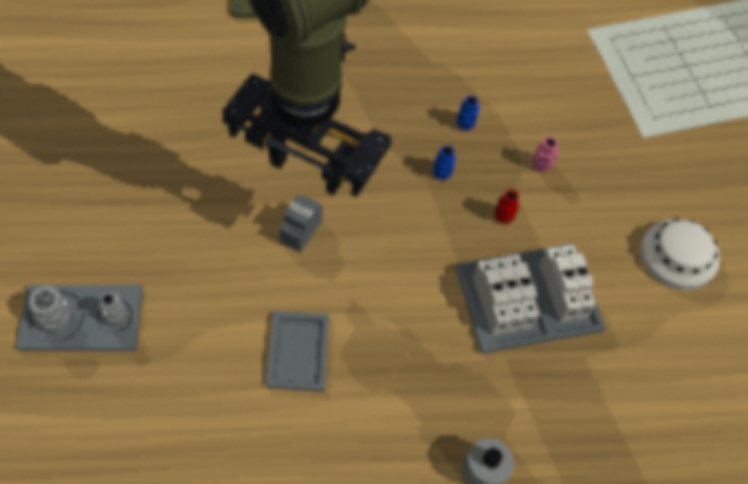

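Both glands (crop (50,312) and (112,308)) and both breakers ((507,292) and (570,282)) stand in their bays. The terminal strip at (301,223) remains.

Request:
carry_out:
  plan:
    - {"rot":[0,0,0],"xyz":[-0.006,-0.005,0.015],"grip":70}
    - {"rot":[0,0,0],"xyz":[-0.006,-0.005,0.03],"grip":70}
    - {"rot":[0,0,0],"xyz":[-0.006,-0.005,0.03],"grip":70}
    - {"rot":[0,0,0],"xyz":[-0.006,-0.005,0.03],"grip":70}

```text
clock: 25.0
tool_pos: [0.4899, -0.0054, 0.1087]
eef_rot: [0.276, 0.961, 0.0, -0.0]
contact_force: [0.2, 0.3, 0.9]
opening: 0.726
finger_force: 0.0
```

Run:
```python
from h import *
chain([(491.3,-5.5,17,57.9)])
```

```text
pos [489.9  -5.4 108.7] yaw 58.0 t 25.0 open mm 63.9 q7 0.38
(491.3, -5.5, 17, 57.9) -> xyz [-1.2  0.6 91.7] wz 0.002
```

Request:
carry_out:
  plan:
    - {"rot":[0,0,0],"xyz":[-0.001,0.0005,0.025],"grip":70}
    - {"rot":[0,0,0],"xyz":[-0.001,0.0005,0.05],"grip":70}
    - {"rot":[0,0,0],"xyz":[-0.001,0.0005,0.075],"grip":70}
    - {"rot":[0,0,0],"xyz":[-0.001,0.0005,0.088],"grip":70}
    - {"rot":[0,0,0],"xyz":[-0.001,0.0005,0.092],"grip":70}
    - {"rot":[0,0,0],"xyz":[-0.001,0.0005,0.092],"grip":70}
    - {"rot":[0,0,0],"xyz":[-0.001,0.0005,0.092],"grip":215}
    - {"rot":[0,0,0],"xyz":[-0.001,0.0005,0.092],"grip":215}

```text
clock: 25.67
tool_pos: [0.4917, -0.0068, 0.018]
eef_rot: [0.277, 0.961, 0.001, 0.001]
contact_force: [0.3, 0.0, 0.4]
opening: 0.599
finger_force: 0.0
```

Request:
carry_out:
  plan:
    - {"rot":[0,0,0],"xyz":[0,0,0],"grip":215}
    - {"rot":[0,0,0],"xyz":[0,0,0],"grip":215}
    - {"rot":[0,0,0],"xyz":[0,0,0],"grip":215}
    - {"rot":[0,0,0],"xyz":[0,0,0],"grip":215}
    - {"rot":[0,0,0],"xyz":[0,0,0],"grip":215}
    - {"rot":[0,0,0],"xyz":[0,0,0],"grip":215}
    - {"rot":[0,0,0],"xyz":[0,0,0],"grip":215}

```text
clock: 26.25
tool_pos: [0.4913, -0.007, 0.0174]
eef_rot: [0.277, 0.961, 0.0, 0.001]
contact_force: [-0.2, 0.7, 6.5]
opening: 0.36
finger_force: 25.0
```

Run:
```python
from h import *
chain([(491.3,-5.5,120,57.9),(664.7,-15.2,120,83.9)])
```

```text
pos [491.3  -7.   17.4] yaw 57.9 t 26.25 open mm 31.7 q7 0.3
(491.3, -5.5, 120, 57.9) -> xyz [   0.8    1.3 -102.6] wz -0.001
(664.7, -15.2, 120, 83.9) -> xyz [-152.    83.9   -0. ] wz -0.454
```

Request:
carry_out:
  plan:
    - {"rot":[0,0,0],"xyz":[0,0,-0.015],"grip":215}
    - {"rot":[0,0,0],"xyz":[0,0,-0.04],"grip":215}
    - {"rot":[0,0,0],"xyz":[0,0,-0.07],"grip":215}
    - {"rot":[0,0,0],"xyz":[0,0,-0.095],"grip":215}
    - {"rot":[0,0,0],"xyz":[0,0,-0.103],"grip":215}

```text
clock: 26.67
tool_pos: [0.4919, -0.0072, 0.1227]
eef_rot: [0.277, 0.961, 0.001, 0.002]
contact_force: [0.4, -0.4, -0.3]
opening: 0.358
finger_force: 25.0
```

Request:
carry_out:
  plan:
    - {"rot":[0,0,-0.06],"xyz":[-0.015,0.008,0],"grip":215}
    - {"rot":[0,0,-0.14],"xyz":[-0.041,0.022,0],"grip":215}
    - {"rot":[0,0,-0.23],"xyz":[-0.072,0.04,0],"grip":215}
    - {"rot":[0,0,-0.32],"xyz":[-0.103,0.058,0],"grip":215}
    - {"rot":[0,0,-0.4],"xyz":[-0.13,0.073,0],"grip":215}
    - {"rot":[0,0,-0.45],"xyz":[-0.147,0.082,0],"grip":215}
    - {"rot":[0,0,-0.454],"xyz":[-0.151,0.085,0],"grip":215}
    - {"rot":[0,0,-0.454],"xyz":[-0.151,0.085,0],"grip":215}

```text
clock: 27.33
tool_pos: [0.6641, -0.0155, 0.1184]
eef_rot: [0.054, 0.999, 0.0, -0.001]
contact_force: [-0.0, 1.7, -1.5]
opening: 0.365
finger_force: 25.0
```

Request:
carry_out:
  plan:
    - {"rot":[0,0,0],"xyz":[0,0,0.02],"grip":215}
    - {"rot":[0,0,0],"xyz":[0,0,0.04],"grip":215}
    - {"rot":[0,0,0],"xyz":[0,0,0.06],"grip":215}
    - {"rot":[0,0,0],"xyz":[0,0,0.06],"grip":215}
    - {"rot":[0,0,0],"xyz":[0,0,0.06],"grip":215}

```text
clock: 27.75
tool_pos: [0.6615, -0.0153, 0.0589]
eef_rot: [0.053, 0.999, -0.0, -0.002]
contact_force: [-0.5, -0.6, 0.4]
opening: 0.362
finger_force: 25.0
```

Run:
```python
from h import *
chain([(664.7,-16,20.4,83.9)])
```

```text
pos [661.5 -15.3  58.9] yaw 83.9 t 27.75 open mm 31.8 q7 0.9
(664.7, -16, 20.4, 83.9) -> xyz [-3.3 -0.3 38.5] wz 0.0
```

Request:
carry_out:
  plan:
    - {"rot":[0,0,0],"xyz":[-0.001,0,0.01],"grip":215}
    - {"rot":[0,0,0],"xyz":[-0.002,0,0.022],"grip":215}
    - {"rot":[0,0,0],"xyz":[-0.002,0,0.032],"grip":215}
    - {"rot":[0,0,0],"xyz":[-0.002,0,0.036],"grip":215}
    - {"rot":[0,0,0],"xyz":[-0.002,0,0.036],"grip":215}
    - {"rot":[0,0,0],"xyz":[-0.002,0,0.036],"grip":215}

```text
clock: 28.25
tool_pos: [0.6657, -0.0156, 0.0235]
eef_rot: [0.053, 0.999, 0.0, -0.0]
contact_force: [0.3, -0.2, -0.6]
opening: 0.363
finger_force: 25.0
```

Run:
```python
from h import *
chain([(664.7,-16,20.6,83.9)])
```

```text
pos [665.7 -15.6  23.5] yaw 83.9 t 28.25 open mm 32.0 q7 0.88
(664.7, -16, 20.6, 83.9) -> xyz [ 1.  -0.5  2.9] wz -0.0
```

Request:
carry_out:
  plan:
    - {"rot":[0,0,0],"xyz":[0,0,0.0015],"grip":215}
    - {"rot":[0,0,0],"xyz":[0,0,0.0028],"grip":215}
    - {"rot":[0,0,0],"xyz":[0,0,0.0028],"grip":215}
    - {"rot":[0,0,0],"xyz":[0,0,0.0028],"grip":100}
    - {"rot":[0,0,0],"xyz":[0,0,0.0028],"grip":100}
    - {"rot":[0,0,0],"xyz":[0,0,0.0028],"grip":100}
    - {"rot":[0,0,0],"xyz":[0,0,0.0028],"grip":100}
    - {"rot":[0,0,0],"xyz":[0,0,-0.01],"grip":100}

```text
clock: 28.92
tool_pos: [0.6641, -0.016, 0.0321]
eef_rot: [0.053, 0.999, -0.0, -0.002]
contact_force: [0.1, 0.5, -0.5]
opening: 0.607
finger_force: 0.0
```

Request:
carry_out:
  plan:
    - {"rot":[0,0,0],"xyz":[0,0,-0.03],"grip":100}
    - {"rot":[0,0,0],"xyz":[0,0,-0.07],"grip":100}
    - {"rot":[0,0,0],"xyz":[0,0,-0.11],"grip":100}
    - {"rot":[0,0,0],"xyz":[0,0,-0.15],"grip":100}

```text
clock: 29.25
tool_pos: [0.6655, -0.0155, 0.1865]
eef_rot: [0.053, 0.999, 0.0, 0.0]
contact_force: [0.4, 0.1, 0.0]
opening: 0.609
finger_force: 0.0
```

Request:
carry_out:
  plan:
    - {"rot":[0,0,0],"xyz":[0.2,0,-0.03],"grip":100}
    - {"rot":[0,0,0],"xyz":[0.2,0,-0.03],"grip":100}
    - {"rot":[0,0,0],"xyz":[0.2,0,-0.03],"grip":100}
    - {"rot":[0,0,0],"xyz":[0.2,0,-0.03],"grip":100}
    - {"rot":[0,0,0],"xyz":[0.2,0,-0.03],"grip":100}
    - {"rot":[0,0,0],"xyz":[0.2,0,-0.03],"grip":100}
    - {"rot":[0,0,0],"xyz":[0.2,0,-0.03],"grip":100}
    - {"rot":[0,0,0],"xyz":[0.2,0,-0.03],"grip":100}

```text
clock: 29.92
tool_pos: [0.4684, 0.0057, 0.2148]
eef_rot: [0.053, 0.999, 0.0, 0.001]
contact_force: [0.7, 0.2, -0.3]
opening: 0.61
finger_force: 0.0
```

Run:
```python
from h import *
a=r.snapshot("scene");b=r.snapshot("top")
f=lambda i,x0,y0,w,h,s:cv2.resize(i[y0:y0+h,x0:x0+w],None,fx=s,fy=s,interpolation=cv2.INTER_CUBIC)
o=np.vstack([f(a,110,190,290,90,2.7),f(b,120,130,290,80,2.7)]);cv2.imwrite("pics/fin.png",o[:,:,::-1])
chain([])
```

```text
pos [468.8   5.7 214.2] yaw 83.8 t 30.02 open mm 53.5 q7 0.79
```

View pics/fin.png

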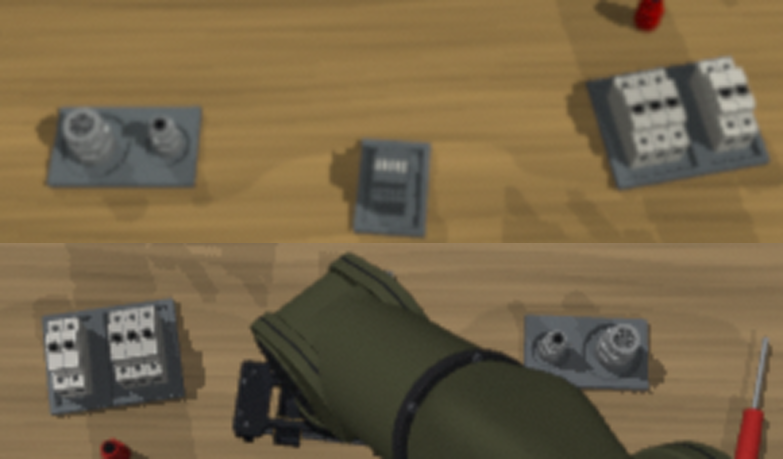

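All five parts stand in their bays. In the top half of the crop they are the glands at (90,138) and (167,138), the terminals at (390,185), and the breakers at (652,118) and (727,103). The arm is clear, so I'm handing the job in.

```bash
python3 -c "
from plant import r
print(r.finish_job())"
```

```text
the job is handed in; nothing more can be done
None
```

All five parts are standing in their correct bays, the smoke detector and screwdriver were left where they lay, and the job was handed in at about 30 s; no verdict was shown.

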